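# Lock the chiller's filter hatch with the panel key

### The job

Lock the filter hatch on top of the bench chiller: take the panel key from the tool stand, lower it into the lock and turn it gently to and fro under light pressure until it drops fully home over the hidden insert, then turn it clockwise until the lock comes up against its stop. Put the key back upright in the hole it came from and let go of it. Do not force the lock, and leave the other tools and the bench clutter where they are.

Things in the scene. Friction and masses are not known exactly. Their poses are not given: they have to be found in the camera images.
- panel_key: steel panel key, 90 mm tall, 0.32 kg, upright in a hole of the stand. Origin: centre of its lower end, z up the shank. Round shank 22 mm thick, z 0 to 56 mm; above it a flat bow to grip, 60 mm long (x), 12 mm thick (y), z 56 to 90 mm. Its lower end has a slot-shaped socket 17.5 mm long (x, as the bow) by 6.6 mm wide (y), 19 mm deep; half a turn of the key makes no difference
- stand: grey tool stand block, 65 (x) by 235 (y) by 50 mm (z), fixed to the bench, origin under its centre. Three blind holes 25 mm in diameter and 40 mm deep with chamfered mouths, at y -75, 0 and 75 mm on its centreline. The key stands on the floor of one of them, its origin 10 mm above the bench
- hex_small: T-handled hex driver in the stand, thin 6 mm shank, collar resting on the stand, round 54 mm black cross handle whose top is 105 mm above the bench; origin at the shank's tip. To be left alone
- hex_large: T-handled hex driver in the stand, 10 mm shank, collar resting on the stand, round 62 mm black cross handle whose top is 112 mm above the bench; origin at the shank's tip. To be left alone
- chiller: white bench chiller, 300 (x) by 240 (y) by 150 mm (z), fixed, origin under its centre, front towards -x; outlined hatch on top with a square steel lock plate
- lock_mouth (a point): centre of the mouth of the round lock well, at the top face of the square steel lock plate (3 mm above the chiller's top, 153 mm above the bench); axes as the chiller's. The well is 23.4 mm in diameter and 27 mm deep, its mouth chamfered 1.5 mm. A key that does not match the insert rests on it, 10 mm down; a matching one (within about 8 degrees) drops to the floor, 27 mm down
- insert_top (a point): point on the well's axis at the insert's top, 10 mm below the mouth (axes as the chiller's). The insert is a flat two-winged post 14 by 5 mm, 17 mm tall, turning about this axis. Its angle is not measured: at the start its long direction lies anywhere from along the chiller's x axis to 90 degrees clockwise of it, from above. A soft slit rubber seal hides it; light rubbing by a key does not turn it
- cam (a joint): angle (rad) of the hidden cam: 0 unlocked, 1.05 locked, at its stop; stays where left (friction 0.07 N m). It grows as the insert turns clockwise seen from above, after free play: the insert picks it up when its long direction is 93 degrees (1.62 rad) clockwise of the chiller's x axis; at the stop it is 153 degrees (2.67 rad) clockwise. The key has 6 to 10 degrees of slack on the insert
- bottle: reagent bottle 150 mm tall, 68 mm in diameter, origin under its centre. To be left alone
- tube_rack: orange rack of tubes, 70 by 124 by 82 mm, origin under its centre. To be left alone
Mind the look-alikes: they are no part of the job. What is shaped like the panel_key but yellow is not meant.

How it is judged (in metres and radians):
On the way, in this order (a step that is already met when the one before it is completed fails the run):
1. the panel key is fully home in the lock, over the insert (z of panel_key in the frame of lock_mouth below -0.024 m and horizontal distance between panel_key and lock_mouth below 0.004 m), for 0.2 s.
2. the lock is turned to its stop with the key still home (value of joint cam above 0.97 rad and z of panel_key in the frame of lock_mouth below -0.021 m), for 0.1 s.
At the end, for the whole second after the job is handed in: the cam is within 0.1 rad of its stop, and the key stands upright (within 0.08 rad), released and at rest in the hole it came from (origin within 6 mm of its starting place) (value of joint cam above 0.95 rad and distance of panel_key from where it was at the start of the episode below 0.006 m and angle between panel_key's own z axis and vertical below 0.08 rad and linear speed of panel_key below 0.01 m/s); the robot touches nothing.
It fails at once if the key is pressed hard on the lock before it has dropped home: more than 30 N (contact force between panel_key and chiller above 30 N and z of panel_key in the frame of lock_mouth above -0.02 m).
It fails at once if the lock is forced: more than 60 N between key and chiller, counting the pressures on both sides of the insert as it is turned (contact force between panel_key and chiller above 60 N).
It fails at once if another tool or a bystander is shifted by more than 15 mm (distance of any of hex_small, hex_large, bottle, tube_rack from where it was at the start of the episode above 0.015 m).
It also fails if it takes over 70 s, if anything falls off the work surface, if the arm or the gripper's body presses on something with over 40 N, if the wrist force passes 120 N, or if a joint passes its speed limit or range.

### The arm

A 6-joint arm with a two-finger parallel gripper is mounted at the origin on the work surface. World frame = base frame: x ahead of the robot, y to its left, z up, the work surface at z = 0. Lengths are in m, angles in degrees, forces in N, time in s.
With the tool pointing down it reaches from about 0.4 to 0.825 m from the base axis. Payload 7 kg.
Tool frame: the origin (TCP) lies between the finger pads; the fingertips stand 22 mm ahead of it and the grasp point (between the pads) lies 3 mm ahead of it; z points along the fingers, y is the line along which they close (so a half turn about z gives the same grasp; the last joint's range is limited). The gripper opens to 88 mm and grips with 3 to 60 N. Pads are 19 mm wide; open, the fingers measure 130 mm over their backs; the gripper's body (78 mm by 193 mm) begins 47 mm behind the grasp point.
Start: joints at [-58.493, 20.546, 0.682, 0, -70.136, -16.507], TCP at [0.175, -0.652, 0.249] pointing down, gripper open.
Joint ranges: [-176.03, 176.03], [-82.01, 121.73], [-58.28, 71.71], [-173.87, 95.51], [-174.79, -0.11], [-173.66, 173.66]. Speed limits (degrees/s): [136.94, 136.94, 172.46, 180, 180, 180].

### API

Orientations are given as [roll, pitch, yaw] about the fixed x, y, z axes, in that order (R = Rz(yaw) Ry(pitch) Rx(roll)).
In Python, from plant import ctrl gives the robot as it stands.
- The arm moves only by the tool apply_moves, never from a script. Its argument "targets" is a list of rows, each an object with "travel": the shift along the tool's x, y, z in mm, a list of three; "roll": the turn about the tool's z in degrees; "jaw": the finger opening in mm, from 0 to 87.6. In form: [{"travel": [tx, ty, tz], "roll": roll, "jaw": jaw}, ...]. A call has 1 to 10 rows; each row shifts and turns the commanded pose from where the row before left it, along the tool's axes as they then stand; what a row does not reach is not made up. A row lasts 1/10 s, in which the tool goes at most 50 mm and 8.59 degrees, less where a joint would pass 70% of its speed; a pose out of reach is approached as far as the arm can. A call with a gripper value outside its range is refused whole. The fingers move at their own pace and stop on an object; the grip force is fixed at half the most. Time passes only in rows, so rows that do not move let the fingers close. It gives the time, the measured TCP pose, the force, the opening and the grip force at its end, in the units of the state.
- ctrl.get_obs(): the state, without advancing time (a new reading comes with each control period).
- ctrl.snapshot(name): name is "scene" or "side" or "wrist"; returns the picture (400x640x3 uint8, red, green, blue); there is no depth.
- ctrl.calibration(name): a dict with "K" (3x3 intrinsics, pixels), "extrinsics" (4x4, takes a point from camera to world coordinates); the wrist camera has in their place "hand_eye" (4x4, takes a point from camera to tool coordinates, whose origin is the TCP and whose axes are the flange's). Camera axes: x right, y down, z forward; pixel columns grow to the right and rows downward; lengths in m; the calibration is good to about 2 mm. A picture is of the moment at which its call begins: read the wrist's pose just before it. calibration takes no time and is no camera call.
- ctrl.close_job(): hands the job in; it is judged then, once.
The state is a dict: "clock": time; "joint_pos": joint angles; "qvel": joint speeds; "tau": joint torques, N m; "tool_pos": TCP position; "orientation": TCP orientation; "force": force on the tool from outside, world axes, zero at the start; "moment": the same for the moment, N m; "opening": finger opening in m; "gripper_force": force on a finger pad.
Only numpy, scipy, OpenCV 4.12 (cv2) and the standard library are available. Lean on these libraries where they do the work, as an engineer would, in place of code of your own. Each camera call takes 0.05 s, during which the arm holds its last target. There are 200 camera calls.

## Working session

There is one attempt and no reset: what is moved stays moved. The work goes in short steps, Python scripts to look and compute and a tool call to move; the robot and the scene stay as the last step left them, time stands still between calls to the robot, and variables do not carry over. Pictures are saved under pics/ and viewed, at most 10 in all, crops included, and the job is handed in when it is done.

Besides the shell and the picture viewer there is one more tool, called after "Call:" as name([rows], argument=value, ...), one row to a line, values as JSON. apply_moves: Moves the arm, as the interface text tells. Its arguments: {"type":"object","properties":{"targets":{"type":"array","items":{"type":"object","properties":{"travel":{"type":"array","items":{"type":"number"}},"roll":{"type":"number"},"jaw":{"type":"number"}}}}},"required":["targets"]}

```bash
mkdir -p pics
cat > h.py <<'E'
import numpy as np,cv2
from scipy.spatial.transform import Rotation as R
from plant import ctrl
def snap(n,f):
    im=ctrl.snapshot(n); cv2.imwrite('pics/'+f,im[:,:,::-1]); return im
def campose(n):
    c=ctrl.calibration(n); K=np.array(c['K'])
    if 'extrinsics' in c: return K,np.array(c['extrinsics'])
    o=ctrl.get_obs(); T=np.eye(4); T[:3,:3]=R.from_euler('xyz',o['orientation'],degrees=True).as_matrix(); T[:3,3]=o['tool_pos']
    return K,T@np.array(c['hand_eye'])
def back(n,uv,z,P=None):
    K,T=P or campose(n); d=T[:3,:3]@np.linalg.inv(K)@[uv[0],uv[1],1]; return T[:3,3]+d*(z-T[2,3])/d[2]
def proj(n,p,P=None):
    K,T=P or campose(n); q=K@(T[:3,:3].T@(np.array(p)-T[:3,3])); return q[:2]/q[2]
E
python3 - <<'E'
from h import *
for n in('scene','side'): snap(n,n+'0.png'); print(n,*campose(n))
o=ctrl.get_obs(); print(o); print(ctrl.calibration('wrist'))
E
```

```text
scene [[494.05804706   0.         321.34477845]
 [  0.         494.05804706 202.86717157]
 [  0.           0.           1.        ]] [[ 3.58535757e-01  7.90890919e-01 -4.95927076e-01  1.08740572e+00]
 [ 9.33515581e-01 -3.03257958e-01  1.91267537e-01 -2.72354739e-01]
 [ 8.77926009e-04 -5.31531904e-01 -8.47037817e-01  1.00603951e+00]
 [ 0.00000000e+00  0.00000000e+00  0.00000000e+00  1.00000000e+00]]
side [[380.54287789   0.         320.24949935]
 [  0.         380.54287789 199.84644444]
 [  0.           0.           1.        ]] [[-0.91980169 -0.28978004  0.26456074  0.37297091]
 [-0.39190871  0.645302   -0.65573843  0.46087936]
 [ 0.01929833 -0.70683297 -0.70711719  0.67922598]
 [ 0.          0.          0.          1.        ]]
{'clock': 0.1, 'joint_pos': array([-5.84931809e+01,  2.05863141e+01,  6.38738037e-01, -1.92733380e-02,
       -7.01354839e+01, -1.65073855e+01]), 'qvel': array([ 0.08054976, -0.02507547,  0.22797947,  0.06071065, -0.06021806,
       -0.00089736]), 'tau': array([-7.52994110e-04, -5.84164560e+01,  2.93750596e+01,  7.01563686e+00,
        1.00877820e-02, -7.62223726e-05]), 'tool_pos': array([ 0.17457971, -0.65160762,  0.24772083]), 'orientation': array([ 1.79915215e+02, -6.23054560e-03, -1.65007124e+02]), 'force': array([-0.49426528,  0.07442111,  0.49927699]), 'moment': array([ 0.02954339,  0.0371994 , -0.01421234]), 'gripper_force': 0.0, 'opening': 0.08761497181391596}
{'K': array([[297.84336347,   0.        , 322.62870871],
       [  0.        , 297.84336347, 203.78308899],
       [  0.        ,   0.        ,   1.        ]]), 'hand_eye': array([[-1.14190001e-03, -9.51951840e-01, -3.06245638e-01,
         8.47617540e-02],
       [ 9.99999203e-01, -1.25215326e-03,  1.63563133e-04,
         2.41540951e-04],
       [-5.39170698e-04, -3.06245207e-01,  9.51952511e-01,
        -1.36517118e-01],
       [ 0.00000000e+00,  0.00000000e+00,  0.00000000e+00,
         1.00000000e+00]])}
```

View pics/scene0.png

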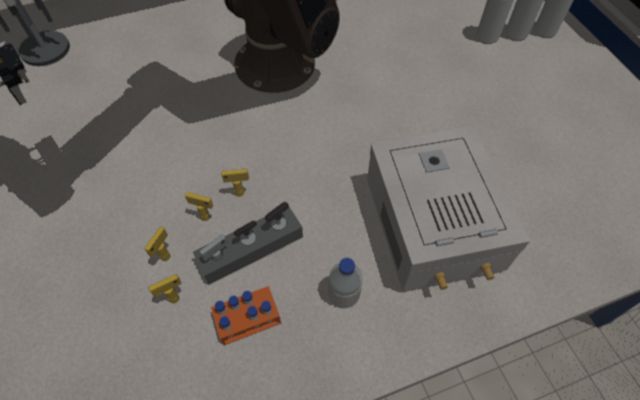

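View pics/side0.png

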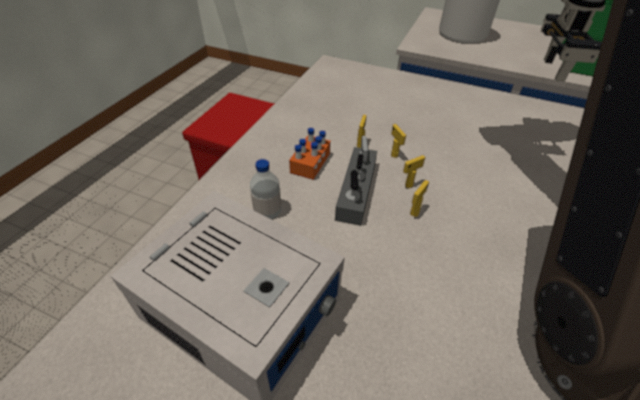

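Scene: the steel key is at (212,247) in the stand's left hole. The black T-drivers are at (245,232) and (277,215). Yellow look-alikes are at (235,180), (200,203), (158,243) and (166,288). The lock is at (434,160), the bottle at (345,280) and the rack at (247,315). The side picture shows the lock at (266,287). By the description I choose (212,247), and check it in a crop.

Run:
```python
from h import *
im=cv2.imread('pics/scene0.png')
a=cv2.resize(im[195:285,185:310],(800,576),interpolation=cv2.INTER_CUBIC)
cv2.imwrite('pics/c1.png',a)
b=cv2.resize(im[130:250,365:505],(700,600),interpolation=cv2.INTER_CUBIC); cv2.imwrite('pics/c2.png',b)
print('key top',back('scene',(212,247),.09)); print('lock',back('scene',(434,160),.153),back('side',(266,287),.153))
print('stand hexes',back('scene',(245,232),.105),back('scene',(277,215),.105))
```

```text
key top [ 0.57074691 -0.3157931   0.09      ]
lock [0.57306325 0.18621131 0.153     ] [0.57176224 0.18798512 0.153     ]
stand hexes [ 0.56977216 -0.24247468  0.105     ] [ 0.55455062 -0.16757042  0.105     ]
```

View pics/c1.png

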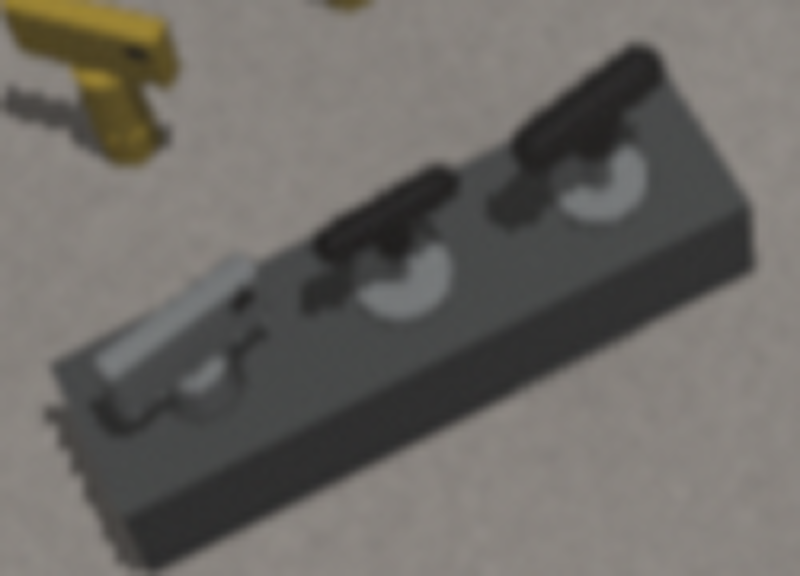

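View pics/c2.png

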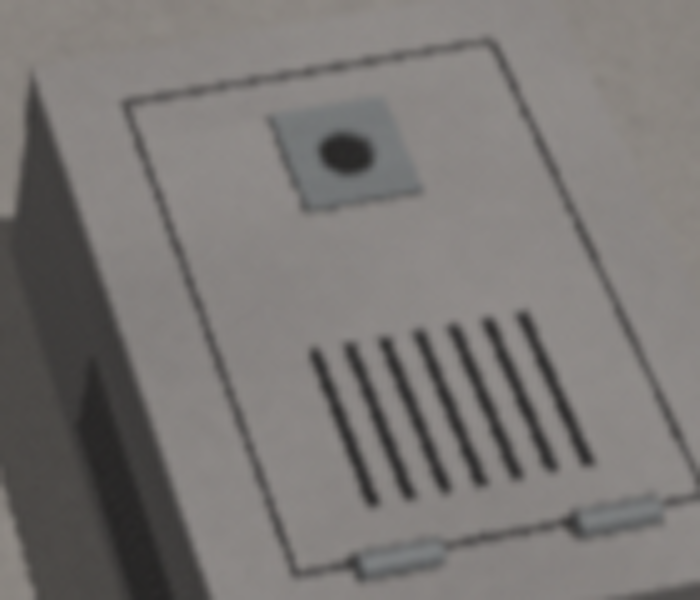

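The crop confirms it: a steel bow at crop (175,316), i.e. image (212.3,244.4), with its shank in the stand's left hole. The second crop shows the lock well at crop (347,153), and the hatch outline gives the chiller's yaw.

Run:
```python
from h import *
s=lambda u,v:(185+u/6.4,195+v/6.4); q=lambda u,v:(365+u/5,130+v/5)
ang=lambda a,b:np.degrees(np.arctan2(*(b-a)[[1,0]]))
P=[back('scene',s(*c),.09) for c in((95,357),(237,257),(258,277),(110,379))]
print('key',np.mean(P,0),ang(P[0],P[1]),ang(P[3],P[2]),np.linalg.norm(P[1]-P[0]),np.linalg.norm(P[2]-P[1]))
A=[back('scene',s(*c),.05) for c in((52,365),(127,513),(750,205),(665,80))]
print('stand',np.mean(A,0),ang(A[1],A[2]),ang(A[0],A[1]),np.linalg.norm(A[2]-A[1]),np.linalg.norm(A[1]-A[0]))
c=np.mean(A,0);d=(A[2]-A[1]);d/=np.linalg.norm(d);print('hole',c-.075*d)
L=back('scene',q(347,154),.153);print('lock',L)
H=[back('scene',q(*c),.15) for c in((125,103),(295,573),(493,40),(700,492))]
print('hatch',ang(H[0],H[1]),ang(H[2],H[3]),ang(H[0],H[2]),np.linalg.norm(H[0]-H[1]),np.linalg.norm(H[0]-H[2]))
print('bottle',back('scene',(347,267),.15),'rack',back('scene',(247,310),.08))
for u in((235,176),(199,200),(157,240),(165,287)):print('yellow',back('scene',u,.07))
```

```text
key [ 0.56548367 -0.31349492  0.09      ] 110.13666975830371 109.26658068310388 0.055583804637796885 0.010666020722397761
stand [ 0.55922194 -0.23877926  0.05      ] 98.82318250138056 9.699802386281148 0.231997887060339 0.06250714658917142
hole [ 0.57072586 -0.31289174  0.05      ]
lock [0.57528684 0.18600108 0.153     ]
hatch -9.027794130537684 -9.53496556377091 81.05410762908684 0.2360654607132989 0.17054152897547456
bottle [ 0.7372806  -0.08509178  0.15      ] rack [ 0.72333224 -0.28675401  0.08      ]
yellow [ 0.3992384  -0.22132335  0.07      ]
yellow [ 0.43397156 -0.31464682  0.07      ]
yellow [ 0.50111567 -0.42221327  0.07      ]
yellow [ 0.61360646 -0.42784262  0.07      ]
```

Key and stand agree: the bow top at z 0.10 is near (0.571,-0.313), which matches the hole estimate, with the bow at about 110°. Lock (0.5745,0.187), chiller yaw about -9°. Moving above the key.

Call:
apply_moves([
  {"travel": [-39, 18.5, 0], "roll": 0, "jaw": 60},
  {"travel": [-39, 18.5, 0], "roll": 0, "jaw": 60},
  {"travel": [-39, 18.5, 0], "roll": 0, "jaw": 60},
  {"travel": [-39, 18.5, 0], "roll": 0, "jaw": 60},
  {"travel": [-39, 18.5, 0], "roll": 0, "jaw": 60},
  {"travel": [-39, 18.5, 0], "roll": 0, "jaw": 60},
  {"travel": [-39, 18.5, 0], "roll": 0, "jaw": 60},
  {"travel": [-39, 18.5, 0], "roll": 0, "jaw": 60},
  {"travel": [-39, 18.5, 0], "roll": 0, "jaw": 60},
  {"travel": [-39, 18.5, 0], "roll": 0, "jaw": 60},
])

```text
clock: 1.1
tool_pos: [0.5045, -0.3708, 0.2483]
orientation: [180.0, -0.0, -165.0]
force: [0.3, -0.3, -0.4]
opening: 0.0601
gripper_force: 0.0
```

Call:
apply_moves([
  {"travel": [-40, 20, 0], "roll": 0, "jaw": 60},
  {"travel": [-40, 20, 0], "roll": 0, "jaw": 60},
  {"travel": [0, 0, 0], "roll": -8.5, "jaw": 60},
  {"travel": [0, 0, 0], "roll": -8.5, "jaw": 60},
  {"travel": [0, 0, 0], "roll": -8.5, "jaw": 60},
  {"travel": [0, 0, 0], "roll": -8.5, "jaw": 60},
  {"travel": [0, 0, 0], "roll": -8.5, "jaw": 60},
  {"travel": [0, 0, 0], "roll": -8.5, "jaw": 60},
  {"travel": [0, 0, 0], "roll": -8.5, "jaw": 60},
  {"travel": [0, 0, 0], "roll": -8.5, "jaw": 60},
])

```text
clock: 2.1
tool_pos: [0.5702, -0.3129, 0.2481]
orientation: [180.0, 0.0, -96.7]
force: [-1.2, 0.2, -0.3]
opening: 0.06
gripper_force: 0.0
```

Call:
apply_moves([
  {"travel": [0, 0, 0], "roll": -8.5, "jaw": 60},
  {"travel": [0, 0, 0], "roll": -8.5, "jaw": 60},
  {"travel": [0, 0, 0], "roll": -8.5, "jaw": 60},
  {"travel": [0, 0, 0], "roll": -1.5, "jaw": 60},
  {"travel": [0, 0, 0], "roll": 0, "jaw": 60},
  {"travel": [0, 0, 0], "roll": 0, "jaw": 60},
])

```text
clock: 2.7
tool_pos: [0.5703, -0.313, 0.2484]
orientation: [180.0, 0.0, -70.2]
force: [-0.3, -0.3, 0.0]
opening: 0.0597
gripper_force: 0.0
```

Run:
```python
from h import *
o=ctrl.get_obs(); print(o['tool_pos'],o['orientation'],o['joint_pos'])
P=campose('wrist'); np.savez('pics/w1.npz',K=P[0],T=P[1]); snap('wrist','w1.png')
print(proj('wrist',(.571,-.313,.1),P))
```

```text
[ 0.57033821 -0.3129669   0.24836135] [ 1.79983880e+02  1.39375924e-02 -7.01910931e+01] [-1.16104975e+01  1.82877654e+01 -2.64093804e+00 -3.73659789e-03
 -6.90923188e+01  3.14207405e+01]
[320.76871351 195.14816701]
```

View pics/w1.png

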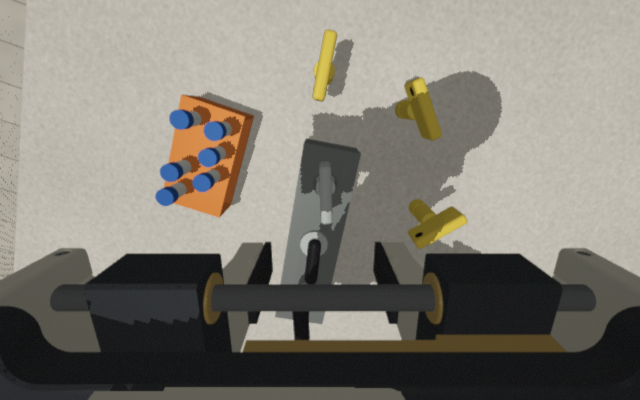

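The bow runs from about (325,163) to (326,222), nearly in line with the tool's x, and about 5 px right of the prediction. Measuring it on a crop.

Run:
```python
import cv2
im=cv2.imread('pics/w1.png')[145:235,285:365]
cv2.imwrite('pics/c3.png',cv2.resize(im,None,fx=6.5,fy=6.5,interpolation=cv2.INTER_CUBIC))
```

```text
(no output)
```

View pics/c3.png

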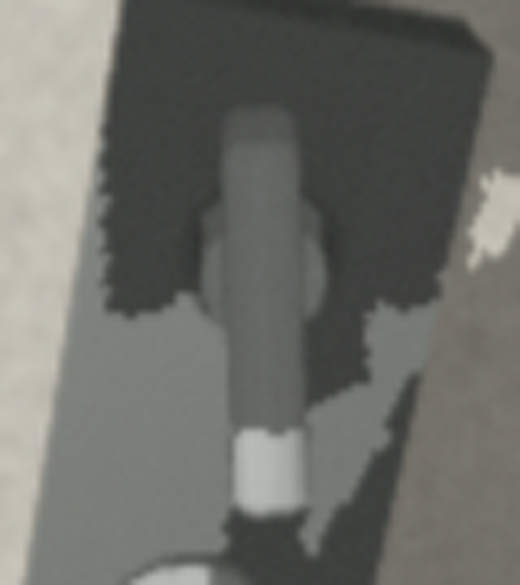

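The top face is centred at (325.7,195.3), with the bow about 1.4° off the tool. I'll shift +2.5 mm along tool y, roll -1.4°, and descend.

Call:
apply_moves([
  {"travel": [0, 2.5, 20], "roll": -1.4, "jaw": 60},
  {"travel": [0, 0, 30], "roll": 0, "jaw": 60},
  {"travel": [0, 0, 30], "roll": 0, "jaw": 50},
  {"travel": [0, 0, 30], "roll": 0, "jaw": 50},
  {"travel": [0, 0, 25], "roll": 0, "jaw": 50},
  {"travel": [0, 0, 15], "roll": 0, "jaw": 40},
  {"travel": [0, 0, 7], "roll": 0, "jaw": 30},
  {"travel": [0, 0, 0], "roll": 0, "jaw": 22},
  {"travel": [0, 0, 0], "roll": 0, "jaw": 18},
  {"travel": [0, 0, 0], "roll": 0, "jaw": 16},
])

```text
clock: 3.75
tool_pos: [0.5688, -0.3141, 0.0928]
orientation: [-179.9, -0.1, -68.6]
force: [-0.4, -0.8, -0.4]
opening: 0.0179
gripper_force: 0.0
```

Call:
apply_moves([
  {"travel": [0, 0, 0], "roll": 0, "jaw": 15},
  {"travel": [0, 0, 0], "roll": 0, "jaw": 14},
  {"travel": [0, 0, 0], "roll": 0, "jaw": 14},
])

```text
clock: 4.05
tool_pos: [0.5682, -0.3139, 0.092]
orientation: [-180.0, -0.0, -68.6]
force: [-0.5, -0.1, 0.4]
opening: 0.0142
gripper_force: 0.0
```

Call:
apply_moves([
  {"travel": [0, 0, 0], "roll": 0, "jaw": 12},
  {"travel": [0, 0, 0], "roll": 0, "jaw": 8},
  {"travel": [0, 0, 0], "roll": 0, "jaw": 5},
  {"travel": [0, 0, 0], "roll": 0, "jaw": 5},
  {"travel": [0, 0, 0], "roll": 0, "jaw": 5},
])

```text
clock: 4.55
tool_pos: [0.568, -0.3139, 0.0917]
orientation: [180.0, -0.0, -68.6]
force: [-0.4, -0.1, 3.1]
opening: 0.0118
gripper_force: 30.0
```

Run:
```python
from h import *
o=ctrl.get_obs(); print(o['tool_pos'],o['orientation'],o['force'],o['moment'],o['opening'],o['gripper_force'])
```

```text
[ 0.56804562 -0.31391726  0.09169449] [ 1.79995861e+02 -3.99435953e-03 -6.85990555e+01] [-0.44621789 -0.13037023  3.13630739] [ 0.04032358  0.56409842 -0.00312418] 0.011831408872362179 29.99707818031311
```

Gripped (opening 11.8 mm, 30 N). Lifting, then carrying to above the lock.

Call:
apply_moves([
  {"travel": [0, 0, -5], "roll": 0, "jaw": 5},
  {"travel": [0, 0, -10], "roll": 0, "jaw": 5},
  {"travel": [0, 0, -15], "roll": 0, "jaw": 5},
  {"travel": [0, 0, -20], "roll": 0, "jaw": 5},
  {"travel": [0, 0, -25], "roll": 0, "jaw": 5},
  {"travel": [0, 0, -25], "roll": 0, "jaw": 5},
  {"travel": [0, 0, -25], "roll": 0, "jaw": 5},
  {"travel": [0, 0, -25], "roll": 0, "jaw": 5},
  {"travel": [0, 0, -15], "roll": 0, "jaw": 5},
  {"travel": [0, 0, -5], "roll": 0, "jaw": 5},
])

```text
clock: 5.55
tool_pos: [0.5687, -0.314, 0.2641]
orientation: [-179.8, -0.1, -68.6]
force: [0.2, -0.0, -3.3]
opening: 0.0114
gripper_force: 30.0
```

Call:
apply_moves([
  {"travel": [-12, -5, 0], "roll": 0, "jaw": 5},
  {"travel": [-28, -11, 0], "roll": 0, "jaw": 5},
  {"travel": [-42, -17, 0], "roll": 0, "jaw": 5},
  {"travel": [-42, -17, 0], "roll": 0, "jaw": 5},
  {"travel": [-42, -17, 0], "roll": 0, "jaw": 5},
  {"travel": [-42, -17, 0], "roll": 0, "jaw": 5},
  {"travel": [-42, -17, 0], "roll": 0, "jaw": 5},
  {"travel": [-42, -17, 0], "roll": 0, "jaw": 5},
  {"travel": [-42, -17, 0], "roll": 0, "jaw": 5},
  {"travel": [-42, -17, 0], "roll": 0, "jaw": 5},
])

```text
clock: 6.55
tool_pos: [0.5711, 0.0939, 0.2605]
orientation: [179.9, 0.0, -68.6]
force: [0.6, -0.1, -3.6]
opening: 0.0121
gripper_force: 30.0
```

Call:
apply_moves([
  {"travel": [-42, -17, 0], "roll": 0, "jaw": 5},
  {"travel": [-30, -12, 0], "roll": 0, "jaw": 5},
  {"travel": [-16, -8, 0], "roll": 0, "jaw": 5},
  {"travel": [0, 0, 0], "roll": -8, "jaw": 5},
  {"travel": [0, 0, 0], "roll": -8, "jaw": 5},
  {"travel": [0, 0, 0], "roll": -8, "jaw": 5},
  {"travel": [0, 0, 0], "roll": -8, "jaw": 5},
  {"travel": [0, 0, 0], "roll": -8, "jaw": 5},
  {"travel": [0, 0, 0], "roll": -8, "jaw": 5},
  {"travel": [0, 0, 0], "roll": -8, "jaw": 5},
])

```text
clock: 7.55
tool_pos: [0.574, 0.1867, 0.2605]
orientation: [179.9, 0.1, -12.3]
force: [0.4, -0.9, -3.1]
opening: 0.0118
gripper_force: 30.0
```

Call:
apply_moves([
  {"travel": [0, 0, 0], "roll": -7.6, "jaw": 5},
  {"travel": [0, 0, 0], "roll": 0, "jaw": 5},
  {"travel": [0, 0, 0], "roll": 0, "jaw": 5},
])

```text
clock: 7.85
tool_pos: [0.5743, 0.1869, 0.2609]
orientation: [180.0, 0.1, -5.2]
force: [-0.3, 0.7, -3.3]
opening: 0.0114
gripper_force: 30.0
```

Run:
```python
from h import *
o=ctrl.get_obs(); print(o['tool_pos'],o['orientation'],o['joint_pos'],o['force'],o['moment'])
a=snap('scene','s2.png')[:,:,::-1];b=snap('side','d2.png')[:,:,::-1]
t=o['tool_pos'];k=t-[0,0,.0817]
out=[]
for n,im in(('scene',a),('side',b)):
    u=proj(n,k).astype(int);print(n,'key lower end',proj(n,k),'lock',proj(n,(.5745,.187,.153)),'crop',u-[35,52])
    out.append(cv2.resize(im[u[1]-52:u[1]+23,u[0]-35:u[0]+30],(400,462),interpolation=cv2.INTER_CUBIC))
cv2.imwrite('pics/c4.png',np.hstack(out))
```

```text
[0.57433613 0.18687673 0.26093783] [ 1.79965985e+02  5.64187076e-02 -5.23810767e+00] [ 3.65318121e+01  1.35128837e+01 -7.56488462e+00 -1.30832237e-02
 -6.89869699e+01  4.82347953e+01] [-0.29106852  0.7338087  -3.31105801] [-0.09680243  0.21977119 -0.03590368]
scene key lower end [436.97735396 152.83829979] lock [434.64006545 160.39365761] crop [401 100]
side key lower end [263.48836779 276.56656299] lock [264.7818031  285.90376025] crop [228 224]
```

View pics/c4.png

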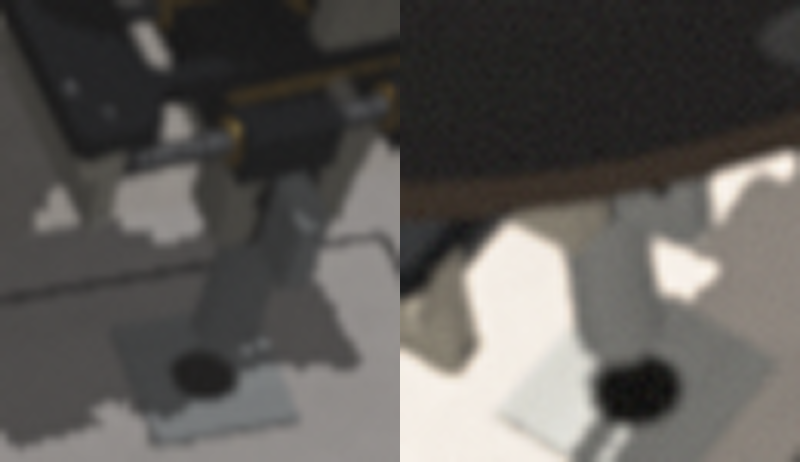

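Both views show the shank close above the well. Scene: well at (434.2,161), shank end about (436.4,154). Side: well at (266.5,287.4), shank end about (263.8,278.5).

Run:
```python
from h import *
from scipy.optimize import least_squares
t=np.array([.5743,.1869,.2609]); 
def tri(obs):
    f=lambda p:np.concatenate([proj(n,p)-u for n,u in obs])
    r=least_squares(f,t);return r.x.round(4),r.fun.round(1)
print('lock each',back('scene',(434.2,161),.153),back('side',(266.5,287.4),.153))
print('key each',back('scene',(436.4,154),.1792),back('side',(263.8,278.5),.1792))
print('tri',tri([('scene',(434.2,161)),('side',(266.5,287.4))]),tri([('scene',(436.4,154)),('side',(263.8,278.5))]))
# dark well centroid in clean initial pictures
for n,c,z in(('scene',(434,160),.153),('side',(266,287),.153)):
    g=cv2.imread(f'pics/{n}0.png',0); m=np.zeros_like(g); cv2.circle(m,c,9 if n=='scene' else 10,255,-1)
    w=np.clip(100-g.astype(float),0,60)*(m>0); y,x=np.indices(g.shape); u=((w*x).sum()/w.sum(),(w*y).sum()/w.sum()); print(n,u,back(n,u,z))
```

```text
lock each [0.5756107  0.18534522 0.153     ] [0.57068609 0.18830811 0.153     ]
key each [0.57662046 0.18429653 0.1792    ] [0.57221038 0.18972802 0.1792    ]
tri (array([0.5725, 0.1867, 0.1492]), array([-0.4, -0.2, -0.3,  0.1])) (array([0.574 , 0.1871, 0.1745]), array([ 0.1,  0.1,  0.1, -0. ]))
scene (np.float64(433.7812589005981), np.float64(160.2885217886642)) [0.57358562 0.18540465 0.153     ]
side (np.float64(265.93244906331194), np.float64(286.67715028032273)) [0.57214543 0.18750966 0.153     ]
```

Call:
apply_moves([
  {"travel": [-1.4, 0.5, 6], "roll": 0, "jaw": 5},
  {"travel": [0, 0, 6], "roll": 0, "jaw": 5},
  {"travel": [0, 0, 4], "roll": 0, "jaw": 5},
  {"travel": [0, 0, 3], "roll": 0, "jaw": 5},
  {"travel": [0, 0, 2], "roll": 0, "jaw": 5},
  {"travel": [0, 0, 1], "roll": 0, "jaw": 5},
  {"travel": [0, 0, 1], "roll": 0, "jaw": 5},
  {"travel": [0, 0, 1], "roll": 0, "jaw": 5},
])

```text
clock: 8.75
tool_pos: [0.5734, 0.1867, 0.2377]
orientation: [-180.0, -0.0, -5.0]
force: [-0.4, 0.1, -5.6]
opening: 0.0119
gripper_force: 30.0
```

Call:
apply_moves([
  {"travel": [0, 0, 1], "roll": 0, "jaw": 5},
  {"travel": [0, 0, 1], "roll": 0, "jaw": 5},
  {"travel": [0, 0, 0], "roll": 0, "jaw": 5},
])

```text
clock: 9.05
tool_pos: [0.5732, 0.1867, 0.2354]
orientation: [180.0, 0.0, -5.0]
force: [0.9, -0.1, -4.0]
opening: 0.0122
gripper_force: 30.0
```

Call:
apply_moves([
  {"travel": [0, 0, 1], "roll": 0, "jaw": 5},
  {"travel": [0, 0, 1], "roll": 0, "jaw": 5},
  {"travel": [0, 0, 0], "roll": 0, "jaw": 5},
])

```text
clock: 9.35
tool_pos: [0.5732, 0.1867, 0.2333]
orientation: [180.0, 0.0, -5.0]
force: [0.0, 0.4, -4.0]
opening: 0.0118
gripper_force: 30.0
```

Call:
apply_moves([
  {"travel": [0, 0, 1], "roll": 0, "jaw": 5},
  {"travel": [0, 0, 1], "roll": 0, "jaw": 5},
  {"travel": [0, 0, 0], "roll": 0, "jaw": 5},
])

```text
clock: 9.65
tool_pos: [0.5732, 0.1866, 0.2313]
orientation: [180.0, 0.0, -5.0]
force: [-1.4, -0.6, -3.6]
opening: 0.0118
gripper_force: 30.0
```

Call:
apply_moves([
  {"travel": [0, 0, 1], "roll": 0, "jaw": 5},
  {"travel": [0, 0, 1], "roll": 0, "jaw": 5},
  {"travel": [0, 0, 0], "roll": 0, "jaw": 5},
])

```text
clock: 9.95
tool_pos: [0.5732, 0.1867, 0.2293]
orientation: [180.0, 0.0, -5.0]
force: [-1.0, -0.1, -3.9]
opening: 0.0117
gripper_force: 30.0
```

Call:
apply_moves([
  {"travel": [0, 0, 0.7], "roll": 0, "jaw": 5},
  {"travel": [0, 0, 0.7], "roll": 0, "jaw": 5},
  {"travel": [0, 0, 0], "roll": 0, "jaw": 5},
])

```text
clock: 10.25
tool_pos: [0.5732, 0.1867, 0.228]
orientation: [180.0, 0.0, -5.0]
force: [0.2, -0.8, -2.9]
opening: 0.0121
gripper_force: 30.0
```

The key is about 6 mm into the well without touching the rim. On to the insert.

Call:
apply_moves([
  {"travel": [0, 0, 0.7], "roll": 0, "jaw": 5},
  {"travel": [0, 0, 0.7], "roll": 0, "jaw": 5},
  {"travel": [0, 0, 0], "roll": 0, "jaw": 5},
])

```text
clock: 10.55
tool_pos: [0.5732, 0.1867, 0.2266]
orientation: [180.0, 0.0, -5.0]
force: [-1.0, -0.6, -2.8]
opening: 0.0118
gripper_force: 30.0
```

Call:
apply_moves([
  {"travel": [0, 0, 0.7], "roll": 0, "jaw": 5},
  {"travel": [0, 0, 0.7], "roll": 0, "jaw": 5},
  {"travel": [0, 0, 0], "roll": 0, "jaw": 5},
])

```text
clock: 10.85
tool_pos: [0.5732, 0.1867, 0.2252]
orientation: [180.0, 0.0, -5.0]
force: [-2.1, -0.6, -2.6]
opening: 0.012
gripper_force: 30.0
```

Call:
apply_moves([
  {"travel": [0, 0, 0.5], "roll": 0, "jaw": 5},
  {"travel": [0, 0, 0.5], "roll": 0, "jaw": 5},
  {"travel": [0, 0, 0], "roll": 0, "jaw": 5},
])

```text
clock: 11.15
tool_pos: [0.5733, 0.1867, 0.2246]
orientation: [180.0, -0.0, -5.0]
force: [-1.6, -1.3, -0.2]
opening: 0.0115
gripper_force: 30.0
```

Call:
apply_moves([
  {"travel": [0, 0, 0.5], "roll": 0, "jaw": 5},
  {"travel": [0, 0, 0], "roll": 0, "jaw": 5},
])

```text
clock: 11.35
tool_pos: [0.5734, 0.1867, 0.2245]
orientation: [-180.0, -0.0, -5.0]
force: [-3.9, -1.5, 4.8]
opening: 0.0119
gripper_force: 30.0
```

Call:
apply_moves([
  {"travel": [0, 0, 0.5], "roll": 0, "jaw": 5},
  {"travel": [0, 0, 0], "roll": 0, "jaw": 5},
])

```text
clock: 11.55
tool_pos: [0.5734, 0.1867, 0.2244]
orientation: [-180.0, -0.0, -5.0]
force: [-4.9, -2.2, 7.7]
opening: 0.0118
gripper_force: 30.0
```

It rests on the insert 10 mm down with light pressure. Sweeping clockwise in small steps.

Call:
apply_moves([
  {"travel": [-0.4, -0.2, 0], "roll": 2, "jaw": 5},
  {"travel": [0, 0, 0], "roll": 2, "jaw": 5},
  {"travel": [0, 0, 0], "roll": 2, "jaw": 5},
  {"travel": [0, 0, 0], "roll": 2, "jaw": 5},
  {"travel": [0, 0, 0], "roll": 2, "jaw": 5},
])

```text
clock: 12.05
tool_pos: [0.5734, 0.1871, 0.2244]
orientation: [-180.0, -0.1, -15.1]
force: [-3.7, -0.9, 6.1]
opening: 0.0118
gripper_force: 30.0
```

Call:
apply_moves([
  {"travel": [0, 0, 0], "roll": 2, "jaw": 5},
  {"travel": [0, 0, 0], "roll": 2, "jaw": 5},
  {"travel": [0, 0, 0], "roll": 2, "jaw": 5},
  {"travel": [0, 0, 0], "roll": 2, "jaw": 5},
])

```text
clock: 12.45
tool_pos: [0.5733, 0.1872, 0.2244]
orientation: [-179.9, -0.1, -23.1]
force: [-3.6, -1.3, 5.5]
opening: 0.0118
gripper_force: 30.0
```

Call:
apply_moves([
  {"travel": [0, 0, 0.2], "roll": 2, "jaw": 5},
  {"travel": [0, 0, 0], "roll": 2, "jaw": 5},
  {"travel": [0, 0, 0], "roll": 2, "jaw": 5},
  {"travel": [0, 0, 0], "roll": 2, "jaw": 5},
])

```text
clock: 12.85
tool_pos: [0.5732, 0.1872, 0.2243]
orientation: [-179.9, -0.1, -31.1]
force: [-5.3, -1.3, 7.0]
opening: 0.0121
gripper_force: 30.0
```

Call:
apply_moves([
  {"travel": [0, 0, 0], "roll": 2, "jaw": 5},
  {"travel": [0, 0, 0], "roll": 2, "jaw": 5},
  {"travel": [0, 0, 0], "roll": 2, "jaw": 5},
  {"travel": [0, 0, 0], "roll": 2, "jaw": 5},
])

```text
clock: 13.25
tool_pos: [0.5733, 0.187, 0.2243]
orientation: [-179.9, -0.1, -39.1]
force: [-3.7, -2.1, 7.4]
opening: 0.0121
gripper_force: 30.0
```

Call:
apply_moves([
  {"travel": [0, 0, 0], "roll": 2, "jaw": 5},
  {"travel": [0, 0, 0], "roll": 2, "jaw": 5},
  {"travel": [0, 0, 0], "roll": 2, "jaw": 5},
  {"travel": [0, 0, 0], "roll": 2, "jaw": 5},
])

```text
clock: 13.65
tool_pos: [0.5734, 0.1868, 0.2242]
orientation: [-179.9, -0.1, -47.1]
force: [-3.5, -2.3, 6.5]
opening: 0.012
gripper_force: 30.0
```

Call:
apply_moves([
  {"travel": [0, 0, 0], "roll": 2, "jaw": 5},
  {"travel": [0, 0, 0], "roll": 2, "jaw": 5},
  {"travel": [0, 0, 0], "roll": 2, "jaw": 5},
  {"travel": [0, 0, 0], "roll": 2, "jaw": 5},
])

```text
clock: 14.05
tool_pos: [0.5734, 0.1868, 0.2242]
orientation: [-179.9, -0.1, -55.1]
force: [-2.6, -2.1, 6.1]
opening: 0.0119
gripper_force: 30.0
```

Call:
apply_moves([
  {"travel": [0, 0, 0], "roll": 2, "jaw": 5},
  {"travel": [0, 0, 0], "roll": 2, "jaw": 5},
  {"travel": [0, 0, 0], "roll": 2, "jaw": 5},
  {"travel": [0, 0, 0], "roll": 2, "jaw": 5},
])

```text
clock: 14.45
tool_pos: [0.5734, 0.1868, 0.2241]
orientation: [-179.9, -0.0, -63.1]
force: [-3.7, -1.8, 5.2]
opening: 0.0121
gripper_force: 30.0
```

Call:
apply_moves([
  {"travel": [0, 0, 0.2], "roll": 2, "jaw": 5},
  {"travel": [0, 0, 0], "roll": 2, "jaw": 5},
  {"travel": [0, 0, 0], "roll": 2, "jaw": 5},
  {"travel": [0, 0, 0], "roll": 2, "jaw": 5},
])

```text
clock: 14.85
tool_pos: [0.5732, 0.1866, 0.2239]
orientation: [-179.9, -0.0, -71.1]
force: [-4.0, -1.8, 5.6]
opening: 0.0116
gripper_force: 30.0
```

Call:
apply_moves([
  {"travel": [0, 0, 0], "roll": 2, "jaw": 5},
  {"travel": [0, 0, 0], "roll": 2, "jaw": 5},
  {"travel": [0, 0, 0], "roll": 2, "jaw": 5},
  {"travel": [0, 0, 0], "roll": 2, "jaw": 5},
])

```text
clock: 15.25
tool_pos: [0.5726, 0.1865, 0.2226]
orientation: [180.0, -0.0, -79.1]
force: [-1.5, -2.7, -1.4]
opening: 0.0117
gripper_force: 30.0
```

It is dropping (z 0.2226 at yaw -79°). Feeding down.

Call:
apply_moves([
  {"travel": [0, 0, 1], "roll": 0, "jaw": 5},
  {"travel": [0, 0, 0.5], "roll": 0, "jaw": 5},
  {"travel": [0, 0, 0], "roll": 0, "jaw": 5},
])

```text
clock: 15.55
tool_pos: [0.5727, 0.1866, 0.221]
orientation: [179.9, -0.0, -79.0]
force: [-2.6, -3.3, -3.2]
opening: 0.0119
gripper_force: 30.0
```

Call:
apply_moves([
  {"travel": [0, 0, 1], "roll": 0, "jaw": 5},
  {"travel": [0, 0, 1], "roll": 0, "jaw": 5},
  {"travel": [0, 0, 0], "roll": 0, "jaw": 5},
])

```text
clock: 15.85
tool_pos: [0.5727, 0.1867, 0.2192]
orientation: [180.0, -0.0, -79.0]
force: [-1.9, -4.4, -2.6]
opening: 0.0118
gripper_force: 30.0
```

Call:
apply_moves([
  {"travel": [0, 0, 1.5], "roll": 0, "jaw": 5},
  {"travel": [0, 0, 1.5], "roll": 0, "jaw": 5},
  {"travel": [0, 0, 1], "roll": 0, "jaw": 5},
  {"travel": [0, 0, 0], "roll": 0, "jaw": 5},
])

```text
clock: 16.25
tool_pos: [0.5727, 0.1866, 0.2153]
orientation: [180.0, -0.0, -79.0]
force: [-3.2, -4.3, -2.0]
opening: 0.0121
gripper_force: 30.0
```

Call:
apply_moves([
  {"travel": [0, 0, 1.5], "roll": 0, "jaw": 5},
  {"travel": [0, 0, 1.5], "roll": 0, "jaw": 5},
  {"travel": [0, 0, 1], "roll": 0, "jaw": 5},
  {"travel": [0, 0, 0], "roll": 0, "jaw": 5},
])

```text
clock: 16.65
tool_pos: [0.5726, 0.1865, 0.2112]
orientation: [179.9, -0.0, -79.0]
force: [-2.4, -6.1, -2.0]
opening: 0.0121
gripper_force: 30.0
```

Call:
apply_moves([
  {"travel": [0, 0, 1], "roll": 0, "jaw": 5},
  {"travel": [0, 0, 1], "roll": 0, "jaw": 5},
  {"travel": [0, 0, 0], "roll": 0, "jaw": 5},
])

```text
clock: 16.95
tool_pos: [0.5726, 0.1864, 0.2092]
orientation: [179.9, -0.0, -79.0]
force: [-1.9, -5.5, -1.5]
opening: 0.0121
gripper_force: 30.0
```

Call:
apply_moves([
  {"travel": [0, 0, 0.6], "roll": 0, "jaw": 5},
  {"travel": [0, 0, 0.6], "roll": 0, "jaw": 5},
  {"travel": [0, 0, 0], "roll": 0, "jaw": 5},
  {"travel": [0, 0, 0], "roll": 0, "jaw": 5},
])

```text
clock: 17.35
tool_pos: [0.5726, 0.1864, 0.2081]
orientation: [179.9, -0.0, -79.0]
force: [-2.5, -4.9, 0.2]
opening: 0.0119
gripper_force: 30.0
```

Home. I'll ease the side load and turn clockwise.

Call:
apply_moves([
  {"travel": [0.3, 0.2, 0], "roll": 0, "jaw": 5},
  {"travel": [0, 0, 0], "roll": 2, "jaw": 5},
  {"travel": [0, 0, 0], "roll": 2, "jaw": 5},
  {"travel": [0, 0, 0], "roll": 2, "jaw": 5},
  {"travel": [0, 0, 0], "roll": 2, "jaw": 5},
  {"travel": [0, 0, 0], "roll": 2, "jaw": 5},
  {"travel": [0, 0, 0], "roll": 2, "jaw": 5},
])

```text
clock: 18.05
tool_pos: [0.5722, 0.1865, 0.2077]
orientation: [179.9, -0.0, -91.1]
force: [-3.5, -3.4, -1.8]
opening: 0.0117
gripper_force: 30.0
```

```bash
python3 -c "
from h import *
o=ctrl.get_obs(); print(o['force'],o['moment'],o['orientation'],o['tool_pos'])"
```

```text
[-3.5311673  -3.42478745 -1.81134631] [-1.40195504  1.59520385  0.07630033] [ 1.79918168e+02 -2.56500132e-02 -9.10736961e+01] [0.57215483 0.1864637  0.20773873]
```

Call:
apply_moves([
  {"travel": [0, 0, 0], "roll": 2, "jaw": 5},
  {"travel": [0, 0, 0], "roll": 2, "jaw": 5},
  {"travel": [0, 0, 0], "roll": 2, "jaw": 5},
  {"travel": [0, 0, 0], "roll": 2, "jaw": 5},
  {"travel": [0, 0, 0], "roll": 2, "jaw": 5},
  {"travel": [0, 0, 0], "roll": 2, "jaw": 5},
  {"travel": [0, 0, 0], "roll": 2, "jaw": 5},
  {"travel": [0, 0, 0], "roll": 2, "jaw": 5},
])

```text
clock: 18.85
tool_pos: [0.5722, 0.1865, 0.2077]
orientation: [179.9, -0.0, -107.1]
force: [-4.0, -3.1, -2.3]
opening: 0.0117
gripper_force: 30.0
```

Call:
apply_moves([
  {"travel": [0, 0, 0], "roll": 2, "jaw": 5},
  {"travel": [0, 0, 0], "roll": 2, "jaw": 5},
  {"travel": [0, 0, 0], "roll": 2, "jaw": 5},
  {"travel": [0, 0, 0], "roll": 2, "jaw": 5},
  {"travel": [0, 0, 0], "roll": 2, "jaw": 5},
  {"travel": [0, 0, 0], "roll": 2, "jaw": 5},
])

```text
clock: 19.45
tool_pos: [0.5722, 0.1864, 0.2078]
orientation: [179.9, -0.1, -119.1]
force: [-2.9, -3.0, -2.7]
opening: 0.0121
gripper_force: 30.0
```

```bash
python3 -c "
from h import *
o=ctrl.get_obs(); print(o['force'],o['moment'],o['orientation'],o['tool_pos'])"
```

```text
[-2.86121834 -2.99537722 -2.73749139] [-1.50989115  1.44548241  0.10970148] [ 1.79948104e+02 -5.92921491e-02 -1.19069278e+02] [0.57223263 0.18643084 0.20777023]
```

Call:
apply_moves([
  {"travel": [0, 0, 0.3], "roll": 2, "jaw": 5},
  {"travel": [0, 0, 0], "roll": 2, "jaw": 5},
  {"travel": [0, 0, 0], "roll": 2, "jaw": 5},
  {"travel": [0, 0, 0], "roll": 2, "jaw": 5},
  {"travel": [0, 0, 0], "roll": 2, "jaw": 5},
  {"travel": [0, 0, 0], "roll": 2, "jaw": 5},
  {"travel": [0, 0, 0], "roll": 2, "jaw": 5},
  {"travel": [0, 0, 0], "roll": 2, "jaw": 5},
])

```text
clock: 20.25
tool_pos: [0.5723, 0.1864, 0.2077]
orientation: [180.0, -0.1, -135.1]
force: [-3.7, -3.4, -1.7]
opening: 0.0115
gripper_force: 30.0
```

Call:
apply_moves([
  {"travel": [0, 0, 0], "roll": 2, "jaw": 5},
  {"travel": [0, 0, 0], "roll": 2, "jaw": 5},
  {"travel": [0, 0, 0], "roll": 2, "jaw": 5},
  {"travel": [0, 0, 0], "roll": 2, "jaw": 5},
  {"travel": [0, 0, 0], "roll": 2, "jaw": 5},
  {"travel": [0, 0, 0], "roll": 2, "jaw": 5},
  {"travel": [0, 0, 0], "roll": 2, "jaw": 5},
])

```text
clock: 20.95
tool_pos: [0.5723, 0.1864, 0.2077]
orientation: [180.0, -0.1, -149.1]
force: [-3.6, -4.1, -1.3]
opening: 0.0117
gripper_force: 30.0
```

```bash
python3 -c "
from h import *
o=ctrl.get_obs(); print(o['force'],o['moment'],o['orientation'],o['tool_pos'],o['joint_pos'][5])"
```

```text
[-3.60185854 -4.11794087 -1.30475302] [-1.6483554   1.60613241  0.19461347] [ 1.79993554e+02 -6.55937802e-02 -1.49063165e+02] [0.57230394 0.18641071 0.20772035] -95.67166691450602
```

Call:
apply_moves([
  {"travel": [0, 0, 0], "roll": 1.5, "jaw": 5},
  {"travel": [0, 0, 0], "roll": 1.5, "jaw": 5},
  {"travel": [0, 0, 0], "roll": 1.5, "jaw": 5},
  {"travel": [0, 0, 0], "roll": 1.5, "jaw": 5},
  {"travel": [0, 0, 0], "roll": 1.5, "jaw": 5},
  {"travel": [0, 0, 0], "roll": 1.5, "jaw": 5},
])

```text
clock: 21.55
tool_pos: [0.5723, 0.1864, 0.2077]
orientation: [-180.0, -0.1, -158.0]
force: [-3.0, -3.6, -1.6]
opening: 0.0115
gripper_force: 30.0
```

```bash
cat > m.py <<'E'
from h import *
o=ctrl.get_obs(); print(o['force'],o['moment'],o['orientation'],o['tool_pos'],o['joint_pos'][5])
E
python3 m.py
```

```text
[-2.96928532 -3.58444306 -1.63892022] [-1.72207804  1.48454742  0.14275343] [-1.79992816e+02 -6.89306161e-02 -1.58043740e+02] [0.57230697 0.18637142 0.20768994] -104.65165115867423
```

Call:
apply_moves([
  {"travel": [0, 0, 0], "roll": 1, "jaw": 5},
  {"travel": [0, 0, 0], "roll": 1, "jaw": 5},
  {"travel": [0, 0, 0], "roll": 1, "jaw": 5},
  {"travel": [0, 0, 0], "roll": 1, "jaw": 5},
])

```text
clock: 21.95
tool_pos: [0.5723, 0.1864, 0.2077]
orientation: [-180.0, -0.1, -162.0]
force: [-3.4, -2.5, -0.3]
opening: 0.0118
gripper_force: 30.0
```

```bash
python3 m.py
```

```text
[-3.41385366 -2.52043394 -0.29761618] [-1.69246526  1.45629087  0.10767276] [-1.79988050e+02 -6.66765209e-02 -1.62024534e+02] [0.57230427 0.18638154 0.20769985] -108.63399724588152
```

Call:
apply_moves([
  {"travel": [0, 0, 0], "roll": 1, "jaw": 5},
  {"travel": [0, 0, 0], "roll": 1, "jaw": 5},
  {"travel": [0, 0, 0], "roll": 1, "jaw": 5},
])

```text
clock: 22.25
tool_pos: [0.5723, 0.1864, 0.2077]
orientation: [-180.0, -0.1, -165.0]
force: [-3.2, -3.5, -0.4]
opening: 0.0119
gripper_force: 30.0
```

```bash
python3 m.py
```

```text
[-3.17433942 -3.52857595 -0.44556807] [-1.66669691  1.45513985  0.14074926] [-1.79983526e+02 -6.46287534e-02 -1.65020700e+02] [0.57232164 0.1863741  0.20771652] -111.63020971267676
```

Call:
apply_moves([
  {"travel": [0, 0, 0], "roll": 1, "jaw": 5},
  {"travel": [0, 0, 0], "roll": 1, "jaw": 5},
])

```text
clock: 22.45
tool_pos: [0.5723, 0.1864, 0.2077]
orientation: [-180.0, -0.1, -167.0]
force: [-3.7, -4.1, -1.6]
opening: 0.0114
gripper_force: 30.0
```

```bash
python3 m.py
```

```text
[-3.72447763 -4.12392151 -1.574304  ] [-1.78358523  1.39937616  0.14289009] [-1.79979786e+02 -6.68041162e-02 -1.67023991e+02] [0.57232922 0.18636191 0.20768475] -113.63234668134297
```

Call:
apply_moves([
  {"travel": [0, 0, 0], "roll": 0.7, "jaw": 5},
  {"travel": [0, 0, 0], "roll": 0.7, "jaw": 5},
])

```text
clock: 22.65
tool_pos: [0.5724, 0.1864, 0.2077]
orientation: [-180.0, -0.1, -168.4]
force: [-3.8, -4.6, -1.1]
opening: 0.0118
gripper_force: 30.0
```

```bash
python3 m.py
```

```text
[-3.76221622 -4.59129373 -1.07442744] [-1.75288432  1.45516262  0.09591666] [-1.79978876e+02 -6.05953913e-02 -1.68407457e+02] [0.57235262 0.18638076 0.20771998] -115.01796871552038
```

Call:
apply_moves([
  {"travel": [0, 0, 0], "roll": 0.7, "jaw": 5},
  {"travel": [0, 0, 0], "roll": 0.7, "jaw": 5},
])

```text
clock: 22.85
tool_pos: [0.5723, 0.1864, 0.2078]
orientation: [-180.0, -0.1, -169.8]
force: [-3.3, -4.1, -1.4]
opening: 0.0121
gripper_force: 30.0
```

```bash
python3 m.py
```

```text
[-3.34854474 -4.05693083 -1.35171426] [-1.78890875  1.39951879  0.07006101] [-1.79978128e+02 -6.00136559e-02 -1.69809215e+02] [0.57233638 0.18636074 0.20775108] -116.41836378259168
```

Call:
apply_moves([
  {"travel": [0, 0, 0], "roll": 0.7, "jaw": 5},
  {"travel": [0, 0, 0], "roll": 0.7, "jaw": 5},
])

```text
clock: 23.05
tool_pos: [0.5723, 0.1864, 0.2077]
orientation: [-180.0, -0.1, -171.2]
force: [-3.7, -4.2, -1.1]
opening: 0.0119
gripper_force: 30.0
```

```bash
python3 m.py
```

```text
[-3.70474283 -4.19549979 -1.07804029] [-1.73954824  1.38315178  0.09355676] [-1.79973186e+02 -6.21447379e-02 -1.71207457e+02] [0.57234183 0.18635907 0.20771176] -117.81823896882352
```

Call:
apply_moves([
  {"travel": [0, 0, 0], "roll": 0.7, "jaw": 5},
  {"travel": [0, 0, 0], "roll": 0.4, "jaw": 5},
])

```text
clock: 23.25
tool_pos: [0.5724, 0.1864, 0.2077]
orientation: [-180.0, -0.1, -172.3]
force: [-4.2, -4.7, -1.3]
opening: 0.0119
gripper_force: 30.0
```

```bash
python3 m.py
```

```text
[-4.19457921 -4.68543822 -1.33106646] [-1.76810521  1.35697468  0.27822057] [-1.79973121e+02 -5.61690367e-02 -1.72297308e+02] [0.57236026 0.18636899 0.20774269] -118.90969197386583
```

Torque is rising (0.28 N m) where the stop is expected. One more small step to confirm.

Call:
apply_moves([
  {"travel": [0, 0, 0], "roll": 0.3, "jaw": 5},
  {"travel": [0, 0, 0], "roll": 0, "jaw": 5},
])

```text
clock: 23.45
tool_pos: [0.5724, 0.1864, 0.2077]
orientation: [-180.0, -0.1, -172.6]
force: [-3.4, -3.9, -1.0]
opening: 0.0119
gripper_force: 30.0
```

```bash
python3 m.py; python3 m.py; python3 m.py
```

```text
[-3.37256198 -3.87797801 -0.97954253] [-1.77586048  1.39615873  0.1896772 ] [-1.79970511e+02 -5.78176003e-02 -1.72580020e+02] [0.57236911 0.18636058 0.20772368] -119.192534114776
[-3.37256198 -3.87797801 -0.97954253] [-1.77586048  1.39615873  0.1896772 ] [-1.79970511e+02 -5.78176003e-02 -1.72580020e+02] [0.57236911 0.18636058 0.20772368] -119.192534114776
[-3.37256198 -3.87797801 -0.97954253] [-1.77586048  1.39615873  0.1896772 ] [-1.79970511e+02 -5.78176003e-02 -1.72580020e+02] [0.57236911 0.18636058 0.20772368] -119.192534114776
```

Call:
apply_moves([
  {"travel": [0, 0, 0], "roll": 0.3, "jaw": 5},
])

```text
clock: 23.55
tool_pos: [0.5723, 0.1864, 0.2077]
orientation: [-180.0, -0.1, -172.9]
force: [-3.1, -3.9, -1.7]
opening: 0.0118
gripper_force: 30.0
```

```bash
cat > avg.py <<'E'
from h import *
m=[]
for i in range(8): ctrl.snapshot('side'); o=ctrl.get_obs(); m.append(o['moment'][2])
print(np.round(m,3),np.mean(m),o['orientation'][2])
E
python3 avg.py
```

```text
[0.276 0.245 0.231 0.216 0.242 0.234 0.265 0.259] 0.24616048135858698 -172.86457397449325
```

Call:
apply_moves([
  {"travel": [0, 0, 0], "roll": 0.3, "jaw": 5},
])

```text
clock: 24.05
tool_pos: [0.5723, 0.1864, 0.2077]
orientation: [-180.0, -0.1, -173.2]
force: [-3.7, -4.3, -0.2]
opening: 0.0116
gripper_force: 30.0
```

```bash
python3 avg.py
```

```text
[0.216 0.259 0.283 0.236 0.235 0.267 0.245 0.236] 0.24693635209970244 -173.1615801368513
```

Steady 0.25 N m against about 0.1 while turning, with no further gain, and the angle fits. The lock is at its stop. Backing off 9° within the slack, then lifting out.

Call:
apply_moves([
  {"travel": [0, 0, 0], "roll": -2, "jaw": 5},
  {"travel": [0, 0, 0], "roll": -2, "jaw": 5},
  {"travel": [0, 0, 0], "roll": -2, "jaw": 5},
  {"travel": [0, 0, 0], "roll": -2, "jaw": 5},
  {"travel": [0, 0, 0], "roll": -1, "jaw": 5},
  {"travel": [0, 0, -1], "roll": 0, "jaw": 5},
  {"travel": [0, 0, -2], "roll": 0, "jaw": 5},
  {"travel": [0, 0, -2], "roll": 0, "jaw": 5},
])

```text
clock: 25.25
tool_pos: [0.5723, 0.1866, 0.2124]
orientation: [180.0, -0.1, -164.2]
force: [-2.4, -2.8, -5.4]
opening: 0.0118
gripper_force: 30.0
```

```bash
python3 m.py
```

```text
[-2.38352881 -2.78906397 -5.38840275] [-1.22914486  1.32997601  0.04100011] [ 1.79997104e+02 -8.57076940e-02 -1.64220302e+02] [0.57225179 0.18658946 0.21240421] -110.82350317141892
```

Call:
apply_moves([
  {"travel": [0, 0, -3], "roll": 0, "jaw": 5},
  {"travel": [0, 0, -4], "roll": 0, "jaw": 5},
  {"travel": [0, 0, -5], "roll": 0, "jaw": 5},
  {"travel": [0, 0, -6], "roll": 0, "jaw": 5},
  {"travel": [0, 0, -10], "roll": 0, "jaw": 5},
  {"travel": [0, 0, -12], "roll": 0, "jaw": 5},
  {"travel": [0, 0, -10], "roll": 0, "jaw": 5},
  {"travel": [0, 0, 0], "roll": 0, "jaw": 5},
])

```text
clock: 26.05
tool_pos: [0.5742, 0.1874, 0.2659]
orientation: [179.9, 0.3, -164.2]
force: [0.3, 0.1, -3.5]
opening: 0.0119
gripper_force: 30.0
```

Call:
apply_moves([
  {"travel": [0, 0, 0], "roll": -8.5, "jaw": 5},
  {"travel": [0, 0, 0], "roll": -8.5, "jaw": 5},
  {"travel": [0, 0, 0], "roll": -8.5, "jaw": 5},
  {"travel": [0, 0, 0], "roll": -8.5, "jaw": 5},
  {"travel": [0, 0, 0], "roll": -8.5, "jaw": 5},
  {"travel": [0, 0, 0], "roll": -8.5, "jaw": 5},
  {"travel": [0, 0, 0], "roll": -8.5, "jaw": 5},
  {"travel": [0, 0, 0], "roll": -8.5, "jaw": 5},
  {"travel": [0, 0, 0], "roll": -8.5, "jaw": 5},
  {"travel": [0, 0, 0], "roll": -8.5, "jaw": 5},
])

```text
clock: 27.05
tool_pos: [0.5729, 0.1868, 0.2629]
orientation: [-180.0, 0.0, -78.9]
force: [-0.2, 0.6, -3.8]
opening: 0.0122
gripper_force: 30.0
```

Call:
apply_moves([
  {"travel": [0, 0, 0], "roll": -8.5, "jaw": 5},
  {"travel": [0, 0, 0], "roll": -2.1, "jaw": 5},
  {"travel": [0, 0, 0], "roll": 0, "jaw": 5},
])

```text
clock: 27.35
tool_pos: [0.5729, 0.1868, 0.2629]
orientation: [-180.0, 0.0, -68.6]
force: [-0.7, 0.3, -3.9]
opening: 0.0118
gripper_force: 30.0
```

```bash
python3 m.py
```

```text
[-0.66695383  0.34579935 -3.90283095] [-0.01560176  0.10745554  0.01378166] [-1.79979954e+02  1.03507296e-02 -6.85794743e+01] [0.57289838 0.18675602 0.26290387] -15.190233517064277
```

Call:
apply_moves([
  {"travel": [12, 5, 0], "roll": 0, "jaw": 5},
  {"travel": [28, 11, 0], "roll": 0, "jaw": 5},
  {"travel": [42, 17, 0], "roll": 0, "jaw": 5},
  {"travel": [42, 17, 0], "roll": 0, "jaw": 5},
  {"travel": [42, 17, 0], "roll": 0, "jaw": 5},
  {"travel": [42, 17, 0], "roll": 0, "jaw": 5},
  {"travel": [42, 17, 0], "roll": 0, "jaw": 5},
  {"travel": [42, 17, 0], "roll": 0, "jaw": 5},
  {"travel": [42, 17, 0], "roll": 0, "jaw": 5},
  {"travel": [42, 17, 0], "roll": 0, "jaw": 5},
])

```text
clock: 28.35
tool_pos: [0.5678, -0.2212, 0.2632]
orientation: [-180.0, -0.0, -68.7]
force: [1.1, 0.2, -3.9]
opening: 0.0117
gripper_force: 30.0
```

Call:
apply_moves([
  {"travel": [42, 17, 0], "roll": 0, "jaw": 5},
  {"travel": [30, 12, 0], "roll": 0, "jaw": 5},
  {"travel": [16.3, 6.4, 0], "roll": 0, "jaw": 5},
  {"travel": [0, 0, 0], "roll": 0, "jaw": 5},
  {"travel": [0, 0, 0], "roll": 0, "jaw": 5},
  {"travel": [0, 0, 0], "roll": 0, "jaw": 5},
])

```text
clock: 28.95
tool_pos: [0.5677, -0.3132, 0.263]
orientation: [-180.0, 0.0, -68.6]
force: [0.3, -0.1, -3.2]
opening: 0.0119
gripper_force: 30.0
```

```bash
python3 m.py
```

```text
[ 0.33097545 -0.10741671 -3.20983341] [0.02093867 0.19304616 0.01069506] [-1.79986823e+02  9.49088451e-03 -6.85793466e+01] [ 0.56774527 -0.31322517  0.26304768] 33.11483967789718
```

Call:
apply_moves([
  {"travel": [0.7, 0, 15], "roll": 0, "jaw": 5},
  {"travel": [0, 0, 25], "roll": 0, "jaw": 5},
  {"travel": [0, 0, 25], "roll": 0, "jaw": 5},
  {"travel": [0, 0, 25], "roll": 0, "jaw": 5},
  {"travel": [0, 0, 18], "roll": 0, "jaw": 5},
  {"travel": [0, 0, 10], "roll": 0, "jaw": 5},
  {"travel": [0, 0, 5], "roll": 0, "jaw": 5},
  {"travel": [0, 0, 0], "roll": 0, "jaw": 5},
  {"travel": [0, 0, 0], "roll": 0, "jaw": 5},
])

```text
clock: 29.85
tool_pos: [0.5687, -0.3147, 0.1411]
orientation: [-179.9, -0.1, -68.6]
force: [0.3, 0.0, -4.1]
opening: 0.0118
gripper_force: 30.0
```

Call:
apply_moves([
  {"travel": [0, 0, 2], "roll": 0, "jaw": 5},
  {"travel": [0, 0, 2], "roll": 0, "jaw": 5},
  {"travel": [0, 0, 2], "roll": 0, "jaw": 5},
  {"travel": [0, 0, 2], "roll": 0, "jaw": 5},
  {"travel": [0, 0, 2], "roll": 0, "jaw": 5},
  {"travel": [0, 0, 0], "roll": 0, "jaw": 5},
])

```text
clock: 30.45
tool_pos: [0.5677, -0.3146, 0.1295]
orientation: [180.0, 0.0, -68.6]
force: [0.0, -1.0, -3.5]
opening: 0.012
gripper_force: 30.0
```

```bash
python3 m.py
```

```text
[ 0.04810035 -0.98269312 -3.53599852] [0.02886834 0.09565006 0.04969932] [ 1.79969492e+02  2.69892769e-02 -6.86067582e+01] [ 0.56774171 -0.31462296  0.12950335] 33.207476092939416
```

It enters the hole cleanly. Going on down.

Call:
apply_moves([
  {"travel": [-0.5, -0.4, 3], "roll": 0, "jaw": 5},
  {"travel": [0, 0, 5], "roll": 0, "jaw": 5},
  {"travel": [0, 0, 5], "roll": 0, "jaw": 5},
  {"travel": [0, 0, 5], "roll": 0, "jaw": 5},
  {"travel": [0, 0, 0], "roll": 0, "jaw": 5},
])

```text
clock: 30.95
tool_pos: [0.5676, -0.3139, 0.1108]
orientation: [179.9, 0.1, -68.6]
force: [-0.6, 0.6, -4.3]
opening: 0.0121
gripper_force: 30.0
```

Call:
apply_moves([
  {"travel": [0, 0, 5], "roll": 0, "jaw": 5},
  {"travel": [0, 0, 5], "roll": 0, "jaw": 5},
  {"travel": [0, 0, 4], "roll": 0, "jaw": 5},
  {"travel": [0, 0, 3], "roll": 0, "jaw": 5},
  {"travel": [0, 0, 1], "roll": 0, "jaw": 5},
  {"travel": [0, 0, 0], "roll": 0, "jaw": 5},
  {"travel": [0, 0, 0], "roll": 0, "jaw": 5},
])

```text
clock: 31.65
tool_pos: [0.5683, -0.3141, 0.0941]
orientation: [-180.0, -0.0, -68.6]
force: [0.3, -0.4, -3.1]
opening: 0.0121
gripper_force: 30.0
```

Call:
apply_moves([
  {"travel": [0, 0, 0.8], "roll": 0, "jaw": 5},
  {"travel": [0, 0, 0.7], "roll": 0, "jaw": 5},
  {"travel": [0, 0, 0.5], "roll": 0, "jaw": 5},
  {"travel": [0, 0, 0], "roll": 0, "jaw": 5},
  {"travel": [0, 0, 0], "roll": 0, "jaw": 5},
])

```text
clock: 32.15
tool_pos: [0.5682, -0.314, 0.092]
orientation: [180.0, -0.0, -68.6]
force: [0.8, 0.4, -3.3]
opening: 0.0117
gripper_force: 30.0
```

Call:
apply_moves([
  {"travel": [0, 0, 0.4], "roll": 0, "jaw": 5},
  {"travel": [0, 0, 0.3], "roll": 0, "jaw": 5},
  {"travel": [0, 0, 0], "roll": 0, "jaw": 5},
])

```text
clock: 32.45
tool_pos: [0.5683, -0.3141, 0.0917]
orientation: [-180.0, -0.0, -68.6]
force: [-0.8, -0.1, 1.6]
opening: 0.012
gripper_force: 30.0
```

The key rests on the floor at its starting height. Opening and withdrawing.

Call:
apply_moves([
  {"travel": [0, 0, 0], "roll": 0, "jaw": 16},
  {"travel": [0, 0, 0], "roll": 0, "jaw": 24},
  {"travel": [0, 0, 0], "roll": 0, "jaw": 36},
  {"travel": [0, 0, 0], "roll": 0, "jaw": 45},
  {"travel": [0, 0, -5], "roll": 0, "jaw": 45},
  {"travel": [0, 0, -15], "roll": 0, "jaw": 45},
  {"travel": [0, 0, -25], "roll": 0, "jaw": 45},
  {"travel": [0, 0, -35], "roll": 0, "jaw": 45},
  {"travel": [0, 0, -35], "roll": 0, "jaw": 45},
  {"travel": [0, 0, -35], "roll": 0, "jaw": 45},
])

```text
clock: 33.45
tool_pos: [0.568, -0.3141, 0.2431]
orientation: [-180.0, -0.0, -68.6]
force: [0.2, -0.0, 0.3]
opening: 0.045
gripper_force: 0.0
```

Call:
apply_moves([
  {"travel": [0, 0, -10], "roll": 0, "jaw": 60},
  {"travel": [0, 0, 0], "roll": 0, "jaw": 60},
  {"travel": [0, 0, 0], "roll": 0, "jaw": 60},
  {"travel": [0, 0, 0], "roll": 0, "jaw": 60},
  {"travel": [0, 0, 0], "roll": 0, "jaw": 60},
])

```text
clock: 33.95
tool_pos: [0.5677, -0.3139, 0.2497]
orientation: [179.9, 0.1, -68.6]
force: [-0.7, -0.6, -0.6]
opening: 0.0597
gripper_force: 0.0
```

```bash
python3 m.py
python3 - <<'E'
from h import *
snap('wrist','w9.png')
E
```

```text
[-0.65147136 -0.56380803 -0.60369619] [ 0.03366035  0.13467767 -0.00194016] [ 1.79887778e+02  8.72449960e-02 -6.86029947e+01] [ 0.5676534  -0.31387396  0.24970151] 33.148892036633164
```

View pics/w9.png

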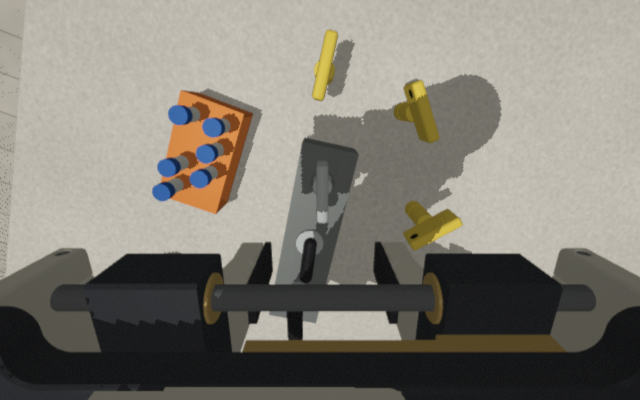

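The key stands upright in its hole, with the bow running from about (321,163) to (322,222). The other tools and the rack are where they were.

```bash
python3 -c "
from plant import ctrl
print(ctrl.close_job())"
```

```text
the job is handed in; nothing more can be done
None
```

The job is handed in, though no verdict came back: the key dropped home, the lock was turned until torque and angle showed its stop (the cam can't be read directly), and the key is back upright and released in its own hole.

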